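Roll press: turn the star wheel until its grease nipple points up

TASK

The drive wheel of the roll press is due for greasing. With your fingertips, push its spokes round, going on to the next spoke as each one runs out of reach, until the grease nipple on the hub points straight up, and leave the wheel standing like that. Only push, do not take hold of a spoke or knob; keep off the nipple itself, and leave the other things on the bench as they are.

Things in the scene. Friction and masses are not known exactly. Their poses are not given: they have to be found in the camera images.
- press: bench-top roll press for battery electrodes, fixed: blue frames, two steel rolls, feed tables. Origin: centre of its underside, on the bench; z up; y along the rolls and the wheel's axle; x level, in the feed direction. Base 220 (x) by 250 mm (y), top 286 mm high; feed tables reach x = +-144 mm for |y| < 70 mm. On its -y side a grey gear case, 250 mm high, ends at y = -139 mm
- wheel_hub (a point): centre of the hub of the press's star wheel, on the axle, 145 mm above the bench, at x = 0, y = -200 mm of the press. The wheel turns in the upright plane through here along the press's x axis. Hub 56 mm across, 44 mm long along the axle; a bolt cap adds 15 mm on the -y side. This point's z axis turns with the wheel and points along the nipple; its y axis is the press's
- knob1 (a point): centre of the ball knob (black, 26 mm across) at the end of one of the wheel's five like spokes, 118 mm from the axle; its z axis points outward along the spoke. The spokes are straight round steel rods 12 mm thick, 72 degrees apart, in the wheel's plane; no rim; overall radius 131 mm. With the nipple up, this spoke leans 36 degrees from upright towards the press's +x
- nipple: brass grease nipple standing out radially from the hub midway between two spokes (36 degrees from each), in the wheel's plane; 17 mm across at its foot, 33 mm long, its tip 60 mm from the axle. Origin: at its foot, 27 mm from the axle; z axis along it, outward
- starwheel (a joint): angle of the star wheel, rad. 0 (or any whole number of turns) = nipple straight up; it grows as the top of the wheel moves towards the press's +x. Free both ways, no end stops; friction (about 0.4 N m) stops the wheel where it is left, it hardly coasts. Starts between 1.9 and 4.4
- knob2 (a point): like knob1, on the spoke 72 degrees farther round (counted the way in which the joint value grows)
- knob3 (a point): like knob1, on the spoke 144 degrees farther round (counted the way in which the joint value grows)
- knob4 (a point): like knob1, on the spoke 216 degrees farther round (counted the way in which the joint value grows)
- knob5 (a point): like knob1, on the spoke 288 degrees farther round (counted the way in which the joint value grows)
- grease_gun: bystander: mini grease gun of steel lying on the bench, 240 mm long along its x axis, 75 mm wide, 44 mm high, in front of the wheel; origin under its middle
- spanner: bystander: steel spanner lying on the bench beside the wheel, 150 mm long along its x axis; origin under its middle
- tin: bystander: plain aluminium tin, 60 mm across, 50 mm high, on the bench on the other side of the wheel; origin under its centre
- solvent: bystander: amber glass bottle, 76 mm across, 150 mm high; origin under its centre
- beaker: bystander: glass beaker, 68 mm across, 88 mm high; origin under its centre
- caliper: bystander: digital caliper lying on the bench, 200 mm long along its x axis; origin under its middle
- jar: bystander: white plastic jar, 72 mm across, 85 mm high; origin under its centre

How it is judged:
At the end, for the whole second after the job is handed in: The grease nipple points straight up, within 0.14 rad (8 degrees), and the wheel stands still (angle between nipple's own z axis and vertical below 0.14 rad and velocity of joint starwheel between -0.05 and 0.05 rad/s); the robot touches nothing.
It fails at once if a spoke or its knob is gripped: it lies between the fingers, at the grasp point, and they press on it ((x of the grasp point in the frame of knob1 between -0.009 and 0.009 m and y of the grasp point in the frame of knob1 between -0.009 and 0.009 m and z of the grasp point in the frame of knob1 between -0.085 and 0.012 m and contact force between the fingers and starwheel above 4 N) or (x of the grasp point in the frame of knob2 between -0.009 and 0.009 m and y of the grasp point in the frame of knob2 between -0.009 and 0.009 m and z of the grasp point in the frame of knob2 between -0.085 and 0.012 m and contact force between the fingers and starwheel above 4 N) or (x of the grasp point in the frame of knob3 between -0.009 and 0.009 m and y of the grasp point in the frame of knob3 between -0.009 and 0.009 m and z of the grasp point in the frame of knob3 between -0.085 and 0.012 m and contact force between the fingers and starwheel above 4 N) or (x of the grasp point in the frame of knob4 between -0.009 and 0.009 m and y of the grasp point in the frame of knob4 between -0.009 and 0.009 m and z of the grasp point in the frame of knob4 between -0.085 and 0.012 m and contact force between the fingers and starwheel above 4 N) or (x of the grasp point in the frame of knob5 between -0.009 and 0.009 m and y of the grasp point in the frame of knob5 between -0.009 and 0.009 m and z of the grasp point in the frame of knob5 between -0.085 and 0.012 m and contact force between the fingers and starwheel above 4 N)).
It fails at once if the nipple is pushed (more than 3 N) (contact force between any of the fingers, the arm and nipple above 3 N).
It fails at once if a thing on the bench is moved more than 30 mm (distance of any of grease_gun, spanner, tin, solvent, beaker, caliper, jar from where it was at the start of the episode above 0.03 m).
It also fails if it takes over 61 s, if anything falls off the work surface, if the arm or the gripper's body presses on something with over 40 N, if the wrist force passes 120 N, or if a joint passes its speed limit or range.

ROBOT

A 7-joint arm with a two-finger parallel gripper is mounted at the origin on the work surface. World frame = base frame: x ahead of the robot, y to its left, z up, the work surface at z = 0. Lengths are in m, angles in rad, forces in N, time in s.
With the tool pointing down it reaches from about 0.425 to 0.875 m from the base axis. Payload 9.9 kg.
Tool frame: the origin (TCP) lies at the centre of the arm's flange, where the gripper is bolted on; the fingertips stand 173 mm ahead of it and the grasp point (between the pads) lies 155 mm ahead of it (arm.grip_point_offset is the distance from the TCP to the grasp point, in m); z points along the fingers, y is the line along which they close (so a half turn about z gives the same grasp; the last joint's range is limited). The gripper opens to 85 mm and grips with 20 to 120 N. Pads are 22 mm wide; open, the fingers measure 114 mm over their backs; the gripper's body (76 mm by 85 mm) begins 54 mm behind the grasp point. The pads swing forward as they close: fully open they stand 13 mm farther back than shut.
Start: joints at [-1.227, 0.576, 0.025, 1.437, -0.015, 1.129, -0.057], TCP at [0.28, 0.614, 0.405] pointing down, gripper open.
Joint ranges: [-2.76, 2.76], [-0.34, 2.15], [-1.52, 1.57], [0.19, 2.46], [-1.09, 4.23], [0.17, 1.99], [-2.82, 2.82]. Speed limits (rad/s): [2.22, 2.22, 3.01, 3.01, 3.14, 3.14, 3.14].

INTERFACE

Orientations are given as a unit quaternion [w, x, y, z].
In Python, from plant import arm, planner, readout, imaging, spotter gives the robot as it stands. Calls block until the motion is done:
- arm.reach(position, orientation): joint-space move of the TCP to a pose.
- arm.move_l(position, orientation=None, rate=0.15, f_stop=None): straight line of the TCP; orientation=None keeps the orientation; rate is the mean speed in m/s. With f_stop (N) it stops when the force on the tool has changed by that much, and returns True; else False.
- arm.movej(angles): joint-space move.
- arm.grip(opening, f_grip=None): finger opening in m; f_grip is the grip in N (None keeps the last); returns when the fingers have stopped.
- arm.wait(seconds).
- planner.inverse_kinematics(position, orientation): joint angles nearest the present ones, or None.
- readout.read_state(): the state.
- imaging.grab_frame(name): name is "side" or "top"; returns (picture, depth): 420x560x3 uint8, blue, green, red; 420x560 float32, m along the optical axis (not along the pixel's ray), 0 where there is no reading.
- imaging.calibration(name): a dict with "vertical_fov" (degrees; the focal length in pixels is half the picture's height over the tangent of half this angle, whatever the lens; pixels are square), "cx", "cy" (the principal point, pixels), "k1" (the pictures are not rectified: a ray, as slopes to the right and down, at radius r is drawn at 1 + k1 r^2 times it, then the intrinsics apply), "pose" (4x4, takes a point from camera to world coordinates). Camera axes: x right, y down, z forward; pixel columns grow to the right and rows downward; lengths in m; the calibration is good to about 2 mm. A picture is of the moment at which its call begins. calibration takes no time and is no camera call.
A pose or a line that the arm cannot do raises arm.PlanningError and nothing moves.
- arm.finish_job(): hands the job in; it is judged then, once.
Trained networks look in the newest picture that a camera, given by its name, has taken for a name from the list of things; names that differ only in an ending like _2 or _b are one class to them, and where a whole thing is asked for, a point or a joint stands for the part that bears it (a point fixed in the world has none). Each returns a list of dicts, best first, with "p" (0 to 1); they miss things now and then, are a little off and sometimes report something else, mostly with a low value. They report only what shows in the picture. A call takes as long as a camera call.
- spotter.outline_of(camera, label): "region" (420x560 bool, what is visible of it) and "uv" ([column, row] in pixels, amid what is visible of it).
- spotter.mark_of(camera, label): "uv" ([column, row] in pixels: a listed point, or the origin of a listed thing).
The state is a dict: "t": time; "joint_pos": joint angles; "qd": joint speeds; "joint_efforts": joint torques, N m; "tool_pos": TCP position; "orientation": TCP orientation; "ft_force": force on the tool from outside, world axes, zero at the start; "wrist_torque": the same for the moment, N m; "opening": finger opening in m; "finger_force": force on a finger pad.
Only numpy, scipy, OpenCV 4.12 (cv2) and the standard library are available. Lean on these libraries where they do the work, as an engineer would, in place of code of your own. Each camera call takes 0.05 s, during which the arm holds its last target. There are 200 camera calls.

## Working session

There is one attempt and no reset: what is moved stays moved. The work goes in short steps, each a Python script; the robot and the scene stay as the last script left them, time stands still between calls to the robot, and variables do not carry over. Pictures are saved under pics/ and viewed, at most 10 in all, crops included, and the job is handed in when it is done.

```bash
mkdir -p pics; ls; cat > h.py <<'E'
import numpy as np, cv2
from plant import arm, planner, readout, imaging, spotter
def cal(n):
    c=imaging.calibration(n); f=210/np.tan(np.radians(c["vertical_fov"])/2); return c,f
def ray(n,uv):
    c,f=cal(n); d=np.array([(uv[0]-c["cx"])/f,(uv[1]-c["cy"])/f]); s=d.copy()
    for _ in range(20): s=d/(1+c["k1"]*(s@s))
    P=np.array(c["pose"]); return P[:3,3],P[:3,:3]@np.array([s[0],s[1],1])
def at_depth(n,uv,z): o,r=ray(n,uv); return o+r*z
def proj(n,p):
    c,f=cal(n); P=np.array(c["pose"]); q=P[:3,:3].T@(np.array(p)-P[:3,3]); s=q[:2]/q[2]
    s=s*(1+c["k1"]*(s@s)); return s*f+[c["cx"],c["cy"]]
E
python3 - <<'E'
from h import *
for n in ("side","top"):
    im,d=imaging.grab_frame(n); cv2.imwrite(f"pics/{n}0.png",im); np.save(f"pics/{n}0.npy",d)
    print(n,np.round(imaging.calibration(n)["pose"],3).tolist(),imaging.calibration(n)["vertical_fov"])
    for l in ("press","wheel_hub","nipple","knob1","knob2","knob3","knob4","knob5","grease_gun","tin","spanner","solvent","beaker","caliper","jar"):
        for m in spotter.mark_of(n,l)[:2]:
            u,v=m["uv"]; z=d[int(np.clip(v,0,419)),int(np.clip(u,0,559))]
            print(l,np.round(m["uv"],1),round(m["p"],2),np.round(at_depth(n,m["uv"],z),3) )
print(readout.read_state())
E
```

```text
pics
side [[0.999, -0.022, 0.037, 0.495], [-0.041, -0.767, 0.641, -0.706], [0.015, -0.642, -0.767, 1.019], [0.0, 0.0, 0.0, 1.0]] 51.622326162457334
press [238.8 279.4] 0.95 [ 0.436 -0.196  0.176]
wheel_hub [270.6 194.5] 0.97 [ 0.513 -0.004  0.245]
knob1 [310.4 195.8] 0.88 [0.617 0.042 0.187]
knob1 [290.3 222.5] 0.8 [0.57  0.057 0.058]
knob2 [310.4 195.8] 0.88 [0.617 0.042 0.187]
knob2 [290.3 222.5] 0.8 [0.57  0.057 0.058]
knob3 [310.4 195.8] 0.88 [0.617 0.042 0.187]
knob3 [290.3 222.5] 0.8 [0.57  0.057 0.058]
knob4 [310.4 195.8] 0.88 [0.617 0.042 0.187]
knob4 [290.3 222.5] 0.8 [0.57  0.057 0.058]
knob5 [310.4 195.8] 0.88 [0.617 0.042 0.187]
knob5 [290.3 222.5] 0.8 [0.57  0.057 0.058]
grease_gun [289.2 198.4] 0.66 [0.574 0.172 0.032]
grease_gun [269.2 193.1] 0.51 [ 0.509 -0.017  0.265]
tin [207.4 210.4] 0.54 [0.352 0.011 0.174]
spanner [331.4 242.2] 0.72 [0.689 0.026 0.001]
solvent [332.6 393. ] 0.68 [ 0.631 -0.427  0.092]
solvent [251.6 377.5] 0.55 [ 0.458 -0.358  0.002]
beaker [251.1 381. ] 0.79 [ 0.457 -0.366  0.003]
beaker [209.6 209.6] 0.37 [0.359 0.007 0.181]
caliper [226.  155.
[... 1328 characters left out ...]
int_pos': array([-1.2267495 ,  0.57575668,  0.02506392,  1.43715441, -0.01485833,
        1.1289713 , -0.05645151]), 'qd': array([-0.00092556, -0.00168766, -0.00112843, -0.00188861,  0.0006138 ,
        0.0001662 ,  0.0012797 ]), 'joint_efforts': array([ -2.91227616, -78.97147179,  -0.18984251, -28.37659657,
        -1.55090868,   1.18111454,  -0.19088639]), 'tool_pos': array([0.28015768, 0.61411804, 0.40463523]), 'orientation': array([ 9.80320548e-05,  2.12310650e-01,  9.77202217e-01, -6.73277560e-05]), 'ft_force': array([ 3.99694894, -0.16149843, -4.89798269]), 'wrist_torque': array([ 0.16838834, -0.87841577,  0.19355181]), 'finger_force': 2.7434761737822555, 'opening': 0.0853522555440388}
```

```bash
python3 - <<'E'
import cv2,numpy as np
a=cv2.imread("pics/side0.png");b=cv2.imread("pics/top0.png")
x=cv2.resize(a[110:310,150:390],None,fx=2.4,fy=2.4,interpolation=3)
cv2.imwrite("pics/sidec.png",cv2.resize(a[110:310,150:390],(720,600),interpolation=3))
cv2.imwrite("pics/topc.png",cv2.resize(b[120:320,180:400],(660,600),interpolation=3))
E
```

```text
(no output)
```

View pics/sidec.png

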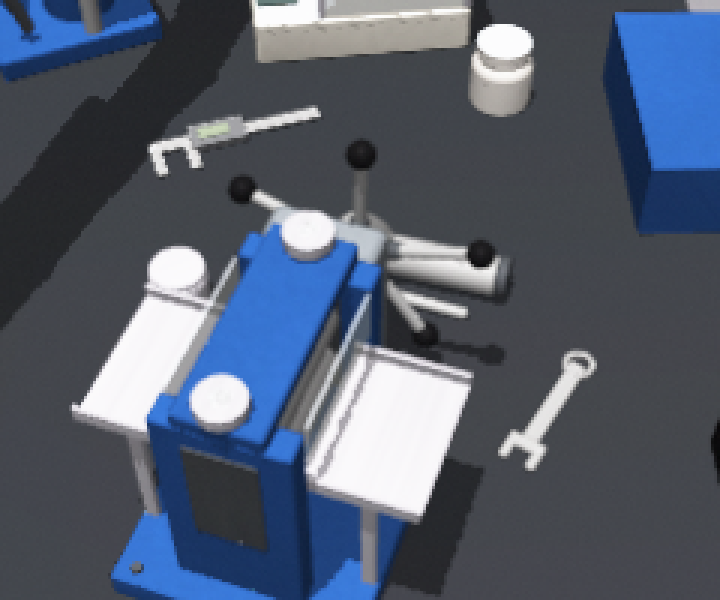

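View pics/topc.png

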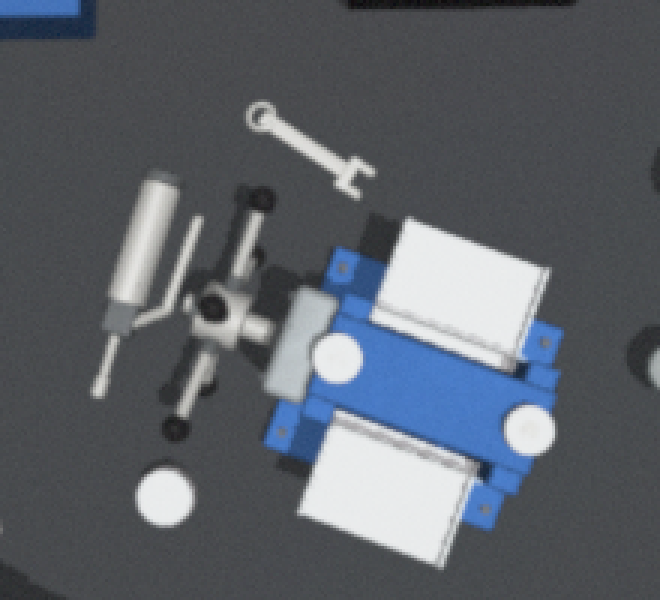

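View pics/side0.png

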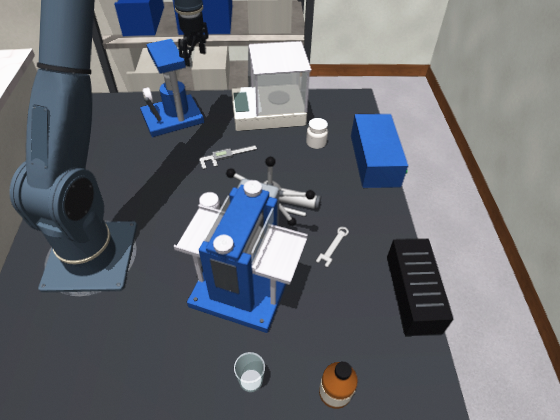

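The side crop shows knobs at about (361,155), (242,188), (480,253) and (425,335), which are full-picture pixels (270,162), (231,173), (310,194) and (292,222). One spoke points nearly straight up. The top crop shows all five knobs. The nipple isn't visible, so it is probably underneath. Next I'll fit the hub, yaw and phase.

```bash
cat >> h.py <<'E'
from scipy.optimize import least_squares
def knob_uv(n,im,pred,win):
    """dark-blob centroids near predicted pixels"""
    g=im.max(axis=2); m=(g<40).astype(np.uint8)
    k,l,s,c=cv2.connectedComponentsWithStats(m)
    return [(c[i],s[i]) for i in range(1,k) if 25<s[i][4]<250]
def axes(yaw): return np.array([np.cos(yaw),np.sin(yaw),0]),np.array([-np.sin(yaw),np.cos(yaw),0])
def knob(hub,yaw,phi,r=.118):
    ex,_=axes(yaw); return np.array([hub[0],hub[1],.145])+r*(np.sin(phi)*ex+np.cos(phi)*np.array([0,0,1]))
E
python3 - <<'E'
from h import *
# (camera, uv, spoke index): index counted in growing direction from the upright one; +x is towards robot
obs=[("side",(150+361/3,110+155/3),0),("side",(150+242/3,110+188/3),1),("side",(150+480/3,110+253/3),-1),("side",(150+425/3,110+335/3),-2),
("top",(180+212/3,120+308/3),0),("top",(180+176/3,120+428/3),1),("top",(180+262/3,120+200/3),-1)]
def res(p): return np.concatenate([proj(n,knob(p[:2],p[2],p[3]+i*np.radians(72)))-uv for n,uv,i in obs])
s=least_squares(res,[.515,.09,np.radians(162),0.])
print(s.x,np.degrees(s.x[2:]),np.round(s.fun.reshape(-1,2),1))
h=s.x[:2]; ex,ey=axes(s.x[2]); print("press centre",h+.2*ey[:2])
for l in (-2,2): print(l,proj("top",knob(h,s.x[2],s.x[3]+l*np.radians(72))))
for a in (-108,108,180): print(a,[proj(n,knob(h,s.x[2],s.x[3]+np.radians(a),.055)).round() for n in("side","top")])
for n in("side","top"):
    im=cv2.imread(f"pics/{n}0.png"); u,v=proj(n,[*h,.145]).astype(int)
    cv2.imwrite(f"pics/{n}z.png",cv2.resize(im[v-32:v+32,u-40:u+40],(600,480),interpolation=2))
    print(n,u,v)
E
```

```text
[ 0.51162719  0.09577933  2.77159203 -0.02056346] [158.80052564  -1.17819969] [[-0.4 -0.9]
 [-0.1 -0.3]
 [-0.2 -0.3]
 [-0.2 -0.8]
 [ 0.7 -0.3]
 [ 0.3 -0.3]
 [ 0.7 -0.3]]
press centre [ 0.43930398 -0.0906861 ]
-2 [264.80734535 205.21632896]
2 [248.63016265 247.6779249 ]
-108 [array([287., 201.]), array([261., 208.])]
108 [array([251., 191.]), array([248., 242.])]
180 [array([269., 205.]), array([256., 226.])]
side 269 192
top 254 224
```

```bash
cat >> h.py <<'E'
from scipy.spatial.transform import Rotation as Rn
HUB=np.array([.5116,.0958]); YAW=2.7716; EX,EY=axes(YAW)
def quat(s):
    z=np.array([0,0,-1.]); y=s*EY; q=Rn.from_matrix(np.column_stack([np.cross(y,z),y,z])).as_quat(); return q[[3,0,1,2]]
def tcp(x,h,y=0): return np.array([*HUB,.145])+x*EX+y*EY+np.array([0,0,h+.173])
def ft():
    s=readout.read_state(); return round(s["t"],1),s["ft_force"].round(1)
E
python3 - <<'E'
from h import *
for s in (1,-1):
    for x,h in ((-.04,.22),(-.04,.075),(-.115,.2),(-.115,.075),(.04,.075),(.04,.2)):
        q=planner.inverse_kinematics(tcp(x,h),quat(s)); print(s,x,h,None if q is None else np.round(q,2))
E
```

```text
1 -0.04 0.22 [-0.82  0.42  0.92  1.55 -0.34  1.34 -1.8 ]
1 -0.04 0.075 [-0.77  0.54  0.86  1.79 -0.47  1.03 -1.67]
1 -0.115 0.2 [-0.67  0.55  0.91  1.42 -0.44  1.38 -1.69]
1 -0.115 0.075 [-0.64  0.63  0.83  1.62 -0.51  1.11 -1.62]
1 0.04 0.075 [-0.93  0.43  0.88  1.96 -0.41  0.94 -1.79]
1 0.04 0.2 [-0.99  0.28  0.9   1.74 -0.24  1.23 -1.97]
-1 -0.04 0.22 [-0.46  0.31  0.33  1.54 -0.1   1.31  1.08]
-1 -0.04 0.075 [-0.36  0.41  0.19  1.78 -0.09  0.96  1.06]
-1 -0.115 0.2 [-0.37  0.44  0.34  1.41 -0.15  1.32  1.18]
-1 -0.115 0.075 [-0.28  0.51  0.19  1.61 -0.11  1.03  1.14]
-1 0.04 0.075 [-0.45  0.31  0.17  1.94 -0.07  0.89  0.95]
-1 0.04 0.2 [-0.54  0.21  0.28  1.73 -0.06  1.21  0.95]
```

```bash
cat >> h.py <<'E'
def see(tag,save=True):
    im,d=imaging.grab_frame("side"); cv2.imwrite(f"pics/side_{tag}.png",im)
    im2,d2=imaging.grab_frame("top"); cv2.imwrite(f"pics/top_{tag}.png",im2)
    for n in("side","top"):
        print(n,"nipple",[(np.round(m["uv"]),round(m["p"],2)) for m in spotter.mark_of(n,"nipple")],
         "knobs",[(np.round(m["uv"]),round(m["p"],2)) for m in spotter.mark_of(n,"knob1")])
    def p(n,*a): return proj(n,knob(HUB,YAW,np.radians(a[0]),a[1])).round(1)
    return im,im2
E
python3 - <<'E'
from h import *
Q=quat(-1)
arm.grip(0.0)
arm.reach(tcp(-.045,.22),Q); print(ft(),readout.read_state()["opening"])
print(arm.move_l(tcp(-.045,.075),rate=.12,f_stop=15),ft())
print(arm.move_l(tcp(.034,.075),rate=.07,f_stop=30),ft())
print(arm.move_l(tcp(.022,.075),rate=.1),ft())
arm.move_l(tcp(.022,.2),rate=.2); arm.move_l(tcp(-.115,.2),rate=.2)
see("1"); print(ft())
E
python3 - <<'E'
import cv2,numpy as np
a=cv2.imread("pics/side_1.png")[130:250,200:360];b=cv2.imread("pics/top_1.png")[160:280,180:340]
cv2.imwrite("pics/v1.png",cv2.resize(np.vstack([a,b])[:, :],(400,600),interpolation=2))
E
```

```text
(4.6, array([-2.8, -1. ,  0.1])) -0.00024272492728645803
False (5.9, array([-1.7, -0.7, -0.9]))
False (7.2, array([ 0.6, -0. ,  2. ]))
False (7.5, array([-2.2, -0.8, -0.8]))
side nipple [] knobs [(array([297., 177.]), 0.9), (array([231., 191.]), 0.88), (array([306., 213.]), 0.77), (array([244., 160.]), 0.66)]
top nipple [] knobs []
(9.4, array([-1.2, -0.5, -0.4]))
```

View pics/v1.png

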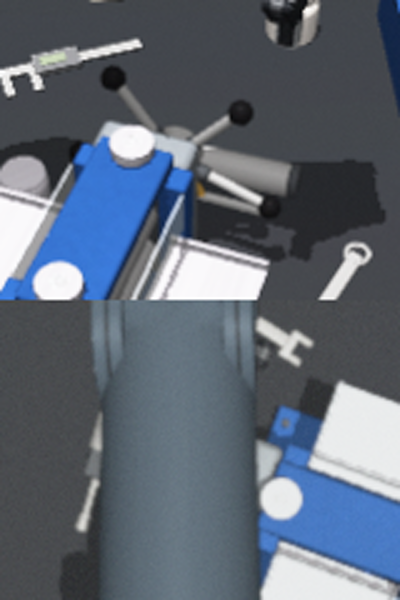

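The wheel turned: knobs now sit at side pixels (297,177), (244,160) and (306,213). A brass speck shows at about (280,205), just below the -108° spoke. I'll check that against the model and do the next stroke.

```bash
cat >> h.py <<'E'
def phase(uvs,n="side",guess=0.):
    """guess: rad, angle of some spoke; uvs matched to nearest predicted knob"""
    def res(p):
        K=[proj(n,knob(HUB,YAW,p[0]+i*np.radians(72))) for i in range(5)]
        return np.concatenate([min((k-np.array(u) for k in K),key=np.linalg.norm) for u in uvs])
    s=least_squares(res,[guess],x_scale=.1); return s.x[0],np.abs(s.fun).max()
def knobs(n="side",pmin=.3): return [m["uv"] for m in spotter.mark_of(n,"knob1") if m["p"]>pmin]
E
python3 - <<'E'
from h import *
imaging.grab_frame("side"); p,e=phase(knobs(),guess=np.radians(36)); print(np.degrees(p),e)
for k in range(5): a=np.degrees(p)+36+72*k; print(round(a%360), proj("side",knob(HUB,YAW,np.radians(a),.05)).round())
Q=quat(-1)
print(arm.move_l(tcp(-.115,.075),rate=.12,f_stop=15),ft())
print(arm.move_l(tcp(.034,.075),rate=.08,f_stop=30),ft())
arm.move_l(tcp(.022,.075),rate=.1); arm.move_l(tcp(.022,.2),rate=.2); arm.move_l(tcp(-.115,.2),rate=.2)
see("2"); p,e=phase(knobs("side"),guess=np.radians(36)); print(np.degrees(p),e,ft())
E
python3 - <<'E'
import cv2,numpy as np
a=cv2.imread("pics/side_2.png")[130:250,200:360]
cv2.imwrite("pics/v2.png",cv2.resize(a,(640,480),interpolation=2))
E
```

```text
33.36098086345933 2.536978524094934
69 [253. 184.]
141 [259. 199.]
213 [279. 205.]
285 [286. 193.]
357 [270. 180.]
False (10.7, array([-0.9, -1. , -0.4]))
False (12.7, array([ 3.8, -1.9,  0.4]))
side nipple [(array([282., 192.]), 0.59), (array([240., 281.]), 0.57)] knobs [(array([229., 193.]), 0.94), (array([307., 212.]), 0.81), (array([246., 166.]), 0.7), (array([294., 177.]), 0.67)]
top nipple [] knobs []
34.90904410247527 5.529959078022301 (14.9, array([-2. , -0.9, -0.2]))
```

View pics/v2.png

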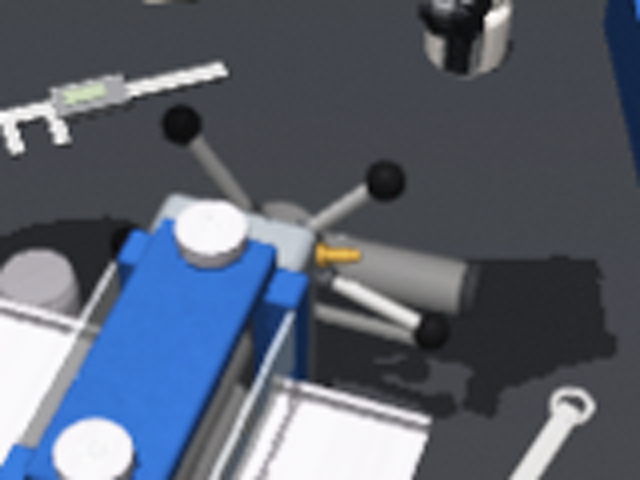

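The brass nipple now points to about -73° (crop (340,254)), with one stroke left. I'll make the last push and then measure the phase from the picture.

```bash
python3 - <<'E'
from h import *
p,e=phase([(245.5,161.3),(296,175.2),(307.8,212.5)],guess=np.radians(36)); print("phase before",np.degrees(p),e)
print(arm.move_l(tcp(-.115,.075),rate=.12,f_stop=15),ft())
print(arm.move_l(tcp(.034,.075),rate=.06,f_stop=30),ft())
arm.move_l(tcp(.022,.075),rate=.1); arm.move_l(tcp(.0,.2),rate=.2); arm.move_l(tcp(-.2,.28),rate=.25)
see("3"); p,e=phase(knobs("side"),guess=np.radians(36)); print(np.degrees(p),e,ft())
print("nipple pred up",proj("side",knob(HUB,YAW,0,.027)),proj("side",knob(HUB,YAW,0,.06)))
E
python3 - <<'E'
import cv2,numpy as np
a=cv2.imread("pics/side_3.png")[140:230,215:335]
cv2.imwrite("pics/v3.png",cv2.resize(a,(800,600),interpolation=2))
E
```

```text
phase before 33.648784912251095 1.051253223183096
False (16.1, array([-1.5, -1.9,  0.2]))
False (18.7, array([ 3.2, -2.3, -0.3]))
side nipple [(array([269., 185.]), 0.56)] knobs [(array([306., 213.]), 0.89), (array([232., 192.]), 0.71), (array([244., 164.]), 0.59), (array([297., 177.]), 0.59)]
top nipple [] knobs [(array([406., 241.]), 0.42)]
33.62975410753522 3.354475053312626 (21.1, array([-1.6, -1.8,  0.3]))
nipple pred up [269.18043129 185.35362591] [269.12585387 176.69385908]
```

View pics/v3.png

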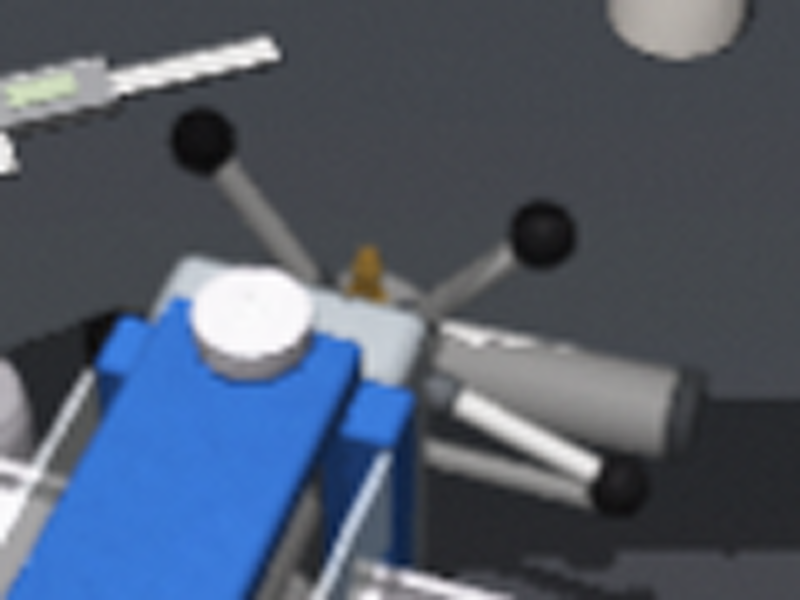

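The last picture shows the brass nipple upright at crop (368,272), with knobs at pixels (245.5,161) and (296,175). That puts the phase at about 33.6°, so the nipple is about 2.4° from vertical, inside the 8° limit. The arm is clear of everything.

```bash
python3 - <<'E'
from h import *
print(phase([(245.5,161),(296.4,175.2),(307.7,212.8)],guess=.6),ft())
print(arm.finish_job())
E
```

```text
(np.float64(0.5811303148310486), np.float64(0.8103432994878688)) (21.1, array([-1.6, -1.8,  0.3]))
the job is handed in; nothing more can be done
None
```

The job is handed in: three fingertip pushes brought the grease nipple to within about 3° of straight up (limit 8°), and the arm was well clear of everything at 21 s of the allowed 61 s.

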